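# Make up the two radio kits for field day

## Task

Make up the two radio kits from the gear standing around the trays. The two-bay tray gets the handheld radio in its wider bay and the short battery pack in its narrower bay; the three-bay tray gets the Morse key in the middle bay, the finned dummy load standing upright in the square bay at one end, and the long battery pack in the long bay at the other end. Everything must rest flat on the floor of its bay, wholly inside it, the way up it is now, and leave the tumbler and the water bottle where they stand.

Things in the scene. Friction and masses are not known exactly. Their poses are not given: they have to be found in the camera images.
- two_bay_tray: Two-bay shallow tray, grey floor, black walls, fixed; 164 (x) by 154 (y) mm; floor 4 mm thick, walls and divider 4 mm thick, tops 14 mm above the table. Origin: centre of underside. Bays 156 mm long along tray x, middle at x = 0. Wider bay (radio): 78 mm wide, middle at tray y = +34 mm. Narrower bay (short pack): 64 mm wide, middle at y = -41 mm.
- three_bay_tray: Three-bay shallow tray, grey floor, black walls, fixed; 138 (x) by 224 (y) mm; floor 4 mm thick, walls 4 mm thick, tops at 14 mm. Origin: centre of underside. Middle bay (key) 130 (x) by 74 mm, middle at tray x, y = 0, -3 mm. Long end bay (long pack) 130 by 64, at 0, -76. Square end bay (dummy load) 70 by 70, at +30, +73; beside it towards -x a small pocket with fixed brass adapters, not used.
- radio: Handheld radio, black, lying on its back, screen and keypad up: case 95 (x) by 54 (y) by 32 (z) mm, stub antenna and knob at the +x end, 130 mm long overall. Origin: underside, at the middle of the overall length and of the width; the case spans x = -65 to +30 mm (its middle at -17.5). z up. About 0.24 kg.
- short_pack: Short battery pack, black block with two brass contacts on top: 60 (x) by 40 (y) by 30 (z) mm. Origin: centre of the underside, z up. About 0.12 kg.
- long_pack: Long battery pack, black block with two brass contacts on top, same section but longer: 104 (x) by 40 (y) by 30 (z) mm. Origin: centre of the underside, z up. About 0.2 kg.
- morse_key: Straight Morse key: dark wooden base 88 (x) by 50 (y) by 28 (z) mm, on it a fixed brass lever 9 mm wide along x (top at 43 mm) with a round black knob, 24 mm across, over the -x end (top at 52 mm). Origin: centre of the underside, z up. About 0.4 kg.
- dummy_load: Dummy load: upright finned aluminium cylinder, 46 mm diameter, 50 mm high, with a connector stub of 18 mm diameter on top reaching 62 mm. Origin: centre of the underside, z up. About 0.25 kg.
- tumbler: Bystander: dark steel drinking tumbler, 84 mm across at the top, 156 mm high, loose. Origin: centre of the underside.
- water_bottle: Bystander: clear water bottle, 64 mm across, 160 mm high, loose. Origin: centre of the underside.
Not all that is in view belongs to the job. What is shaped like the long_pack but red is not meant.

How it is judged:
By the outcome, as a careful person would: the job done as asked, in the order asked, and still so for the second after the job is handed in, with the robot touching nothing.
It also fails if it takes over 120 s, if anything falls off the work surface, if the arm or the gripper's body presses on something with over 40 N, if the wrist force passes 120 N, or if a joint passes its speed limit or range.

## Robot

A 6-joint arm with a two-finger parallel gripper is mounted at the origin on the work surface. World frame = base frame: x ahead of the robot, y to its left, z up, the work surface at z = 0. Lengths are in m, angles in rad, forces in N, time in s.
With the tool pointing down it reaches from about 0.25 to 0.775 m from the base axis. Payload 4 kg.
Tool frame: the origin (TCP) lies midway between the tips of the shut fingers; the grasp point (between the pads) lies 19 mm behind it (robot.tcp_to_grasp is the z of the grasp point in the tool frame, in m); z points along the fingers, y is the line along which they close (so a half turn about z gives the same grasp; the last joint's range is limited). The gripper opens to 94 mm and grips with 3 to 60 N. Pads are 16 mm wide; open, the fingers measure 119 mm over their backs; the gripper's body (75 mm by 177 mm) begins 78 mm behind the grasp point.
Start: joints at [-1.296, 0.087, 1.371, -0, 1.684, -0.103], TCP at [0.203, -0.511, 0.169] pointing down, gripper open.
Joint ranges: [-3.1, 3.1], [-0.76, 2.03], [0.27, 2.55], [-1.08, 4.22], [0.17, 2.65], [-2.57, 2.57]. Speed limits (rad/s): [2.79, 2.79, 3.14, 3.14, 3.14, 3.14].

## Interface

Orientations are given as [roll, pitch, yaw] about the fixed x, y, z axes, in that order (R = Rz(yaw) Ry(pitch) Rx(roll)).
In Python, from bench import robot gives the robot as it stands. The module is installed in compiled form; this text tells all that it offers.
- The arm moves only by the tool move_arm, never from a script. Its argument "motion" is one flat list of numbers, 7 for each row, row after row: the turn, a rotation vector about the tool's x, y, z in units of 45 degrees (1.0 is 45 degrees), then the shift along the tool's x, y, z in units of 100 mm (1.0 is 100 mm), then the opening, from 0 (shut) to 1 (fully open). A call has 1 to 12 rows; each row shifts and turns the commanded pose from where the row before left it, along the tool's axes as they then stand; what a row does not reach is not made up. A row lasts 1/12 s, in which the tool goes at most 41.7 mm and 7.16 degrees, less where a joint would pass 70% of its speed; a pose out of reach is approached as far as the arm can. A call with a number of a shift or a turn outside -1 to 1 is refused whole. A call with a gripper value outside its range is refused whole. The fingers move at their own pace and stop on an object; the grip force is fixed at half the most. Time passes only in rows, so rows that do not move let the fingers close. It gives the time, the measured TCP pose, the force, the opening and the grip force at its end, in the units of the state.
- robot.get_obs(): the state, without advancing time (a new reading comes with each control period).
- robot.snapshot(name): name is "side" or "top"; returns the picture (420x560x3 uint8, red, green, blue); there is no depth.
- robot.get_calibration(name): a dict with "fx", "fy", "cx", "cy" (pixels), "k1" (the pictures are not rectified: a ray, as slopes to the right and down, at radius r is drawn at 1 + k1 r^2 times it, then the intrinsics apply), "R" (3x3) and "t" (3): a world point X has camera coordinates R X + t. Camera axes: x right, y down, z forward; pixel columns grow to the right and rows downward; lengths in m; the calibration is good to about 2 mm. A picture is of the moment at which its call begins. get_calibration takes no time and is no camera call.
- robot.close_job(): hands the job in; it is judged then, once.
The state is a dict: "time": time; "joint_positions": joint angles; "qvel": joint speeds; "joint_torque": joint torques, N m; "tool_pos": TCP position; "ee_rot": TCP orientation; "wrist_force": force on the tool from outside, world axes, zero at the start; "wrist_torque": the same for the moment, N m; "width": finger opening in m; "finger_force": force on a finger pad.
Only numpy, scipy, OpenCV 4.12 (cv2) and the standard library are available. Lean on these libraries where they do the work, as an engineer would, in place of code of your own. Each camera call takes 0.05 s, during which the arm holds its last target. There are 200 camera calls.

## Working session

There is one attempt and no reset: what is moved stays moved. The work goes in short steps, Python scripts to look and compute and a tool call to move; the robot and the scene stay as the last step left them, time stands still between calls to the robot, and variables do not carry over. Pictures are saved under pics/ and viewed, at most 14 in all, crops included, and the job is handed in when it is done.

Besides the shell and the picture viewer there is one more tool, called after "Request:" in YAML: its name, and indented under it one key for each argument. move_arm: Moves the arm, as the interface text tells. Shifts and turns lie within -1 to 1; 1 stands for 100 mm of shift or 45 degrees of turn. Its arguments: {"type":"object","properties":{"motion":{"type":"array","items":{"type":"number"}}},"required":["motion"]}

```bash
mkdir -p pics
python3 - <<'E'
from bench import robot
import cv2
o=robot.get_obs();print(o)
for n in("top","side"):
    im=robot.snapshot(n);cv2.imwrite(f"pics/{n}0.png",im[:,:,::-1]);print(n,robot.get_calibration(n))
print(robot.tcp_to_grasp)
E
```

```text
{'time': 0.0, 'joint_positions': array([-1.29607158e+00,  8.79261110e-02,  1.37223540e+00, -2.05675845e-05,
        1.68357944e+00, -1.03082976e-01]), 'qvel': array([-0.00069231,  0.00014927,  0.00291095,  0.00151728,  0.00130757,
        0.00133546]), 'joint_torque': array([ 9.64396895e-04, -3.40182281e+01, -3.02422535e+01,  7.19157024e-02,
        3.31502210e-02, -1.74951247e-04]), 'tool_pos': array([ 0.20271427, -0.51061395,  0.16772961]), 'ee_rot': array([-3.13945365e+00, -2.00727864e-04,  3.77805217e-01]), 'wrist_force': array([ 0.0223486 ,  0.44866812, -1.20246088]), 'wrist_torque': array([ 0.04118784,  0.02189033, -0.10469061]), 'finger_force': 0.0, 'width': 0.09401305022831138}
top {'fx': 410.68154089661016, 'fy': 410.68154089661016, 'cx': 279.27472149683217, 'cy': 209.89353835947816, 'k1': -0.04474167150770786, 'R': array([[ 0.01834034, -0.99982728, -0.00300706],
       [-0.99623123, -0.0180192 , -0.08484487],
       [ 0.08477603,  0.00455181, -0.99638964]]), 't': array([-0.02672269,  0.48594038,  0.99361713])}
side {'fx': 475.762331181614, 'fy': 475.762331181614, 'cx': 281.78549887045705, 'cy': 215.45968192366203, 'k1': -0.0164099470311281, 'R': array([[-0.99657758, -0.08257199,  0.0038727 ],
       [-0.06243357,  0.72116399, -0.68994533],
       [ 0.05417731, -0.68782583, -0.72385112]]), 't': array([0.45532647, 0.04908973, 1.43269862])}
-0.0188
```

View pics/top0.png

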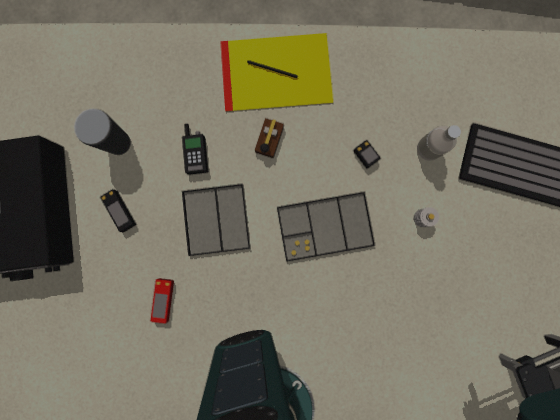

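View pics/side0.png

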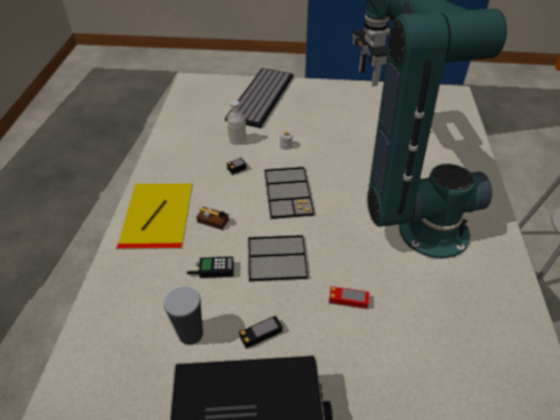

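Run:
```python
import cv2
t=cv2.imread("pics/top0.png");s=cv2.imread("pics/side0.png")
def crop(im,x,y,w,h,k,n):
    c=cv2.resize(im[y:y+h,x:x+w],None,fx=k,fy=k,interpolation=cv2.INTER_CUBIC)
    c=cv2.convertScaleAbs(c,alpha=1.5,beta=10)
    for i in range(0,w,10):
        cv2.line(c,(i*k,0),(i*k,8 if (x+i)%50 else 20),(0,0,255),1)
        if (x+i)%50==0: cv2.putText(c,str(x+i),(i*k+2,20),0,.45,(0,0,255),1)
    for j in range(0,h,10):
        cv2.line(c,(0,j*k),(8 if (y+j)%50 else 20,j*k),(0,0,255),1)
        if (y+j)%50==0: cv2.putText(c,str(y+j),(2,j*k-2),0,.45,(0,0,255),1)
    cv2.imwrite(f"pics/{n}.png",c)
crop(t,90,110,200,150,4,"ta");crop(t,260,110,200,150,4,"tb")
crop(s,160,120,190,140,4,"sb");crop(s,160,220,190,140,4,"sa")
```

```text
(no output)
```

View pics/ta.png

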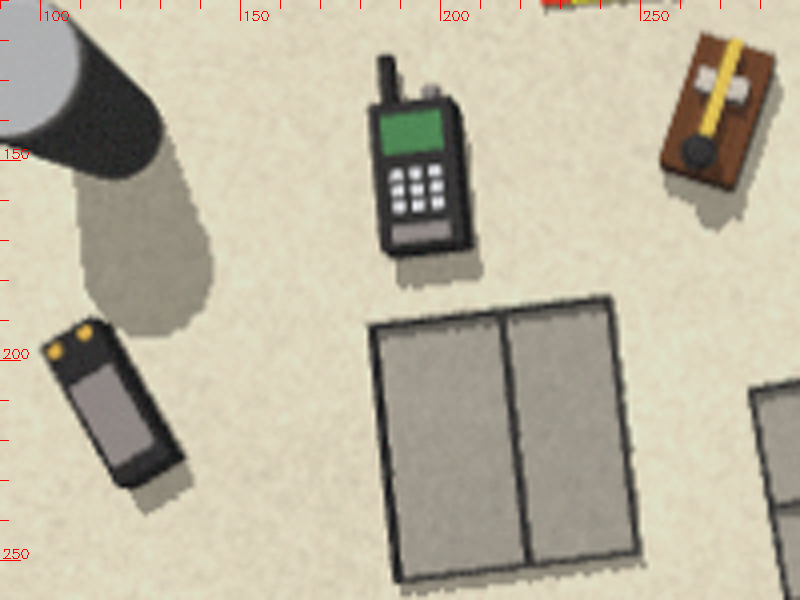

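View pics/tb.png

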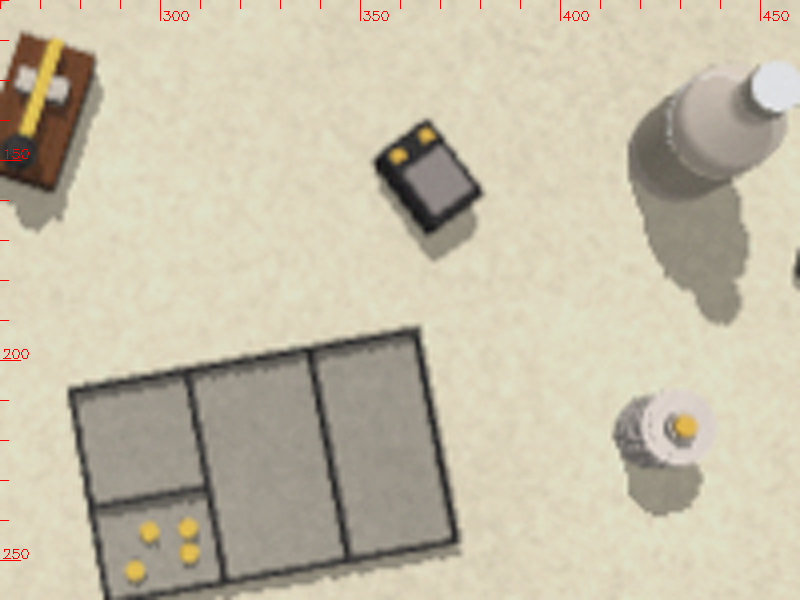

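View pics/sa.png

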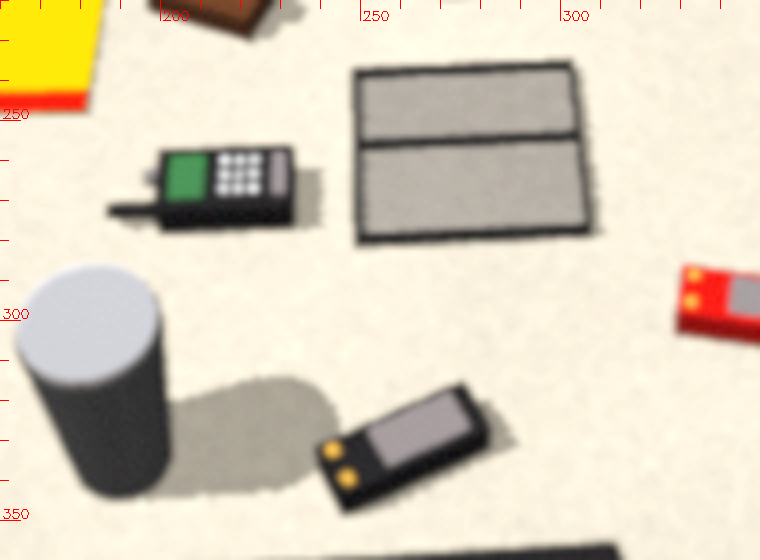

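View pics/sb.png

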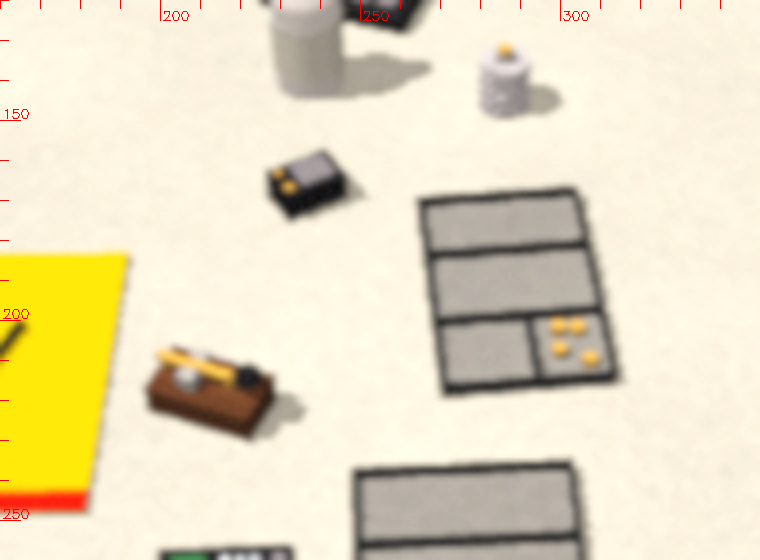

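Top view: the radio is at (195,153), the Morse key at (269,138), the tumbler at (95,127), the bottle at (440,143) and the dummy load at (428,217). The trays are at (216,220) and (326,227).

Long-pack candidates in the top view are the black block at (118,210), the red one at (162,300) and the stubby black one at (367,153). The black one at (118,210) fits: the crops show it black, with two contacts, and about 104 mm long. The stubby one is the short pack.

```bash
cat > h.py <<'E'
import numpy as np, cv2
from bench import robot
C={n:robot.get_calibration(n) for n in("top","side")}
def slope(n,p):
    c=C[n];K=np.array([[c['fx'],0,c['cx']],[0,c['fy'],c['cy']],[0,0,1]])
    return cv2.undistortPoints(np.array([[p]],float),K,np.array([c['k1'],0,0,0.]))[0,0]
def tri(pt,ps):
    A=[cv2.triangulatePoints(*[np.c_[C[n]['R'],C[n]['t']] for n in("top","side")],slope("top",pt),slope("side",ps))][0][:,0]
    return A[:3]/A[3]
def onz(n,p,z):
    c=C[n];s=slope(n,p);d=c['R'].T@[s[0],s[1],1];o=-c['R'].T@c['t'];return o+d*(z-o[2])/d[2]
E
python3 - <<'E'
from h import *
np.set_printoptions(precision=1,suppress=True)
ox={'ta':(90,110),'tb':(260,110),'sa':(160,220),'sb':(160,120)}
f=lambda k,p:(ox[k][0]+p[0]/4,ox[k][1]+p[1]/4)
D={'tray2':('ta','sa',[(371,326),(610,297),(639,553),(399,581)],[(359,243),(355,70),(573,62),(592,233)]),
'tray3':('tb','sb',[(70,390),(417,329),(457,541),(107,600)],[(445,393),(420,201),(576,189),(617,381)]),
'radio scr+label':('ta','sa',[(380,116),(442,110),(445,150),(383,155),(391,224),(449,219),(452,239),(393,245)],[(166,200),(168,154),(210,153),(208,198),(271,196),(270,150),(288,150),(289,195)]),
'antenna tip':('ta','sa',[(386,58)],[(110,211)]),
'short contacts,label':('tb','sb',[(427,134),(398,156),(440,146),(402,177),(433,214),(473,188)],[(278,174),(289,187),(289,165),(308,186),(343,170),(322,152)]),
'long':('ta','sa',[(84,332),(54,351),(107,363),(68,387),(118,468),(155,442)],[(332,450),(347,477),(369,432),(386,468),(474,422),(460,387)]),
'key +x-y,+x+y,knob,lever':('ta','sb',[(775,57),(704,33),(699,151),(736,42)],[(173,347),(147,388),(246,376),(163,355)]),
'load stub,cyl':('tb','sb',[(686,426),(676,428)],[(505,49),(504,62)])}
for k,(a,b,P,Q) in D.items():
    X=np.array([tri(f(a,p),f(b,q)) for p,q in zip(P,Q)])*1000
    print(k,'mean',X.mean(0));print(X)
    h=X[:,2].mean()/1000
print('tumbler top',onz('top',(95,127),.156)*1e3, 'base', onz('side',(191.5,336),0)*1e3)
print('bottle cap',onz('top',(453,132),.16)*1e3)
E
```

```text
tray2 mean [459.  140.4   3.8]
[[528.2 227.4   2.2]
 [549.6  76.    6.7]
 [389.5  53.9   6. ]
 [368.7 204.2   0.3]]
tray3 mean [ 447.7 -134.8    2.4]
[[ 492.3  -13.2    0.6]
 [ 534.8 -231.3    4.1]
 [ 402.7 -256.1    6. ]
 [ 360.9  -38.8   -1. ]]
radio scr+label mean [616.7 196.1  28.4]
[[658.9 221.1  27.2]
 [664.2 182.2  27.8]
 [636.8 179.2  28.6]
 [632.  217.8  28.8]
 [589.4 211.4  27.2]
 [594.1 174.7  30.6]
 [581.8 172.7  29.4]
 [576.7 209.7  27.3]]
antenna tip mean [700.  222.5  12.1]
[[700.  222.5  12.1]]
short contacts,label mean [ 632.5 -234.2   26.4]
[[ 655.6 -233.8   23.2]
 [ 641.9 -215.2   25.2]
 [ 646.9 -241.    27.7]
 [ 627.3 -217.6   25.7]
 [ 601.7 -236.    30.1]
 [ 621.4 -261.8   26.5]]
long mean [482.8 390.2  27.6]
[[519.8 400.8  27.2]
 [507.8 418.8  28.1]
 [499.8 385.8  25.9]
 [485.4 409.6  26. ]
 [435.2 374.6  28.2]
 [448.8 351.6  29.9]]
key +x-y,+x+y,knob,lever mean [690.4   3.6  29.8]
[[703.2 -25.2  20.3]
 [715.9  19.8  21. ]
 [636.6  20.5  41.4]
 [705.7  -0.8  36.6]]
load stub,cyl mean [ 473.6 -382.2   48.2]
[[ 473.6 -382.8   54.8]
 [ 473.7 -381.6   41.5]]
tumbler top [650.8 391.  156. ] base [649.9 406.4   0. ]
bottle cap [ 652.  -394.5  160. ]
```

Run:
```python
from h import *
np.set_printoptions(precision=1,suppress=True)
ox={'ta':(90,110),'tb':(260,110),'sa':(160,220),'sb':(160,120)}
f=lambda k,p:(ox[k][0]+p[0]/4-.375,ox[k][1]+p[1]/4-.375)
D={'tray2':(.014,'ta','sa',[(371,326),(610,297),(639,553),(399,581)],[(359,243),(355,70),(573,62),(592,233)]),
'tray3':(.014,'tb','sb',[(70,390),(417,329),(457,541),(107,600)],[(445,393),(420,201),(576,189),(617,381)]),
'radio':(.032,'ta','sa',[(380,116),(442,110),(449,219),(391,224),(452,239),(393,245)],[(166,200),(168,154),(270,150),(271,196),(288,150),(289,195)]),
'short':(.030,'tb','sb',[(427,134),(398,156),(440,146),(402,177),(433,214),(473,188)],[(278,174),(289,187),(289,165),(308,186),(343,170),(322,152)]),
'long':(.030,'ta','sa',[(84,332),(54,351),(107,363),(68,387),(118,468),(155,442)],[(332,450),(347,477),(369,432),(386,468),(474,422),(460,387)]),
'keybase':(.028,'ta','sb',[(775,57),(704,33)],[(173,347),(147,388)]),
'knob':(.052,'ta','sb',[(699,151)],[(246,376)]),
'lever':(.043,'ta','sb',[(736,42)],[(163,355)]),
'load stub':(.062,'tb','sb',[(686,426)],[(505,49)]),
'load cyl':(.05,'tb','sb',[(676,428)],[(504,62)])}
for k,(z,a,b,P,Q) in D.items():
    T=np.array([onz('top',f(a,p),z) for p in P])*1e3;S=np.array([onz('side',f(b,p),z) for p in Q])*1e3
    print(k,'meanT',T.mean(0)[:2],'meanS',S.mean(0)[:2],'tri z',np.mean([tri(f(a,p),f(b,q))[2] for p,q in zip(P,Q)])*1e3);print(T[:,:2].tolist() if 0 else T[:,:2].round(1).reshape(-1))
    M=(T+S)/2
    if len(P)>=4:
        for A in (T,S):
            e=lambda i,j:np.degrees(np.arctan2(*(A[i]-A[j])[[1,0]]))
            print('  yaw',[round(x,1) for x in ([e(0,3),e(1,2),e(0,1)-90,e(3,2)-90] if 'tray' in k else [e(0,3),e(1,2),e(0,1)-90] if k=='radio' else [e(2,5),e(3,4),e(1,0)-90])])
```

```text
tray2 meanT [460.8 139.6] meanS [458.1 147.1] tri z 6.133780649180423
[529.7 225.6 550.5  76.3 391.5  54.2 371.4 202.2]
  yaw [np.float64(8.4), np.float64(7.9), np.float64(8.0), np.float64(7.7)]
  yaw [np.float64(7.9), np.float64(7.7), np.float64(8.5), np.float64(7.8)]
tray3 meanT [ 449.6 -132.9] meanS [ 446.8 -124.5] tri z 5.189482361191633
[ 493.7  -12.4  535.9 -228.4  404.3 -253.3  364.4  -37.6]
  yaw [np.float64(11.0), np.float64(10.7), np.float64(11.1), np.float64(10.5)]
  yaw [np.float64(10.4), np.float64(11.7), np.float64(11.0), np.float64(10.9)]
radio meanT [611.5 195.5] meanS [610.7 197. ] tri z 30.44723443696411
[659.2 221.  663.5 182.3 594.8 175.4 591.1 211.3 582.3 173.1 578.  209.6]
  yaw [np.float64(8.1), np.float64(5.7), np.float64(6.4)]
  yaw [np.float64(7.7), np.float64(7.8), np.float64(9.4)]
short meanT [ 633.9 -232.6] meanS [ 631.7 -231.5] tri z 29.203305215656417
[ 656.1 -231.5  641.8 -213.4  648.7 -239.6  628.6 -215.9  605.7 -235.1
  622.6 -260. ]
  yaw [np.float64(38.1), np.float64(40.0), np.float64(38.3)]
  yaw [np.float64(37.5), np.float64(41.2), np.float64(36.8)]
long meanT [484.8 390.2] meanS [482.3 390.7] tri z 29.529021059057694
[520.9 400.7 508.8 418.9 501.9 385.2 486.6 408.9 437.2 374.9 453.6 352.7]
  yaw [np.float64(33.9), np.float64(34.5), np.float64(33.7)]
  yaw [np.float64(34.6), np.float64(35.6), np.float64(33.6)]
keybase meanT [709.1  -1.8] meanS [707.8   3. ] tri z 23.12863685232251
[701.8 -24.2 716.4  20.5]
knob meanT [635.3  20.9] meanS [635.1  29.1] tri z 43.728398826911196
[635.3  20.9]
lever meanT [706.3   0. ] meanS [703.5   4.3] tri z 39.03883435915661
[706.3   0. ]
load stub meanT [ 474.5 -379.3] meanS [ 473.8 -375.2] tri z 57.81856031835263
[ 474.5 -379.3]
load cyl meanT [ 474.1 -377.6] meanS [ 474.3 -372.3] tri z 44.53071797451992
[ 474.1 -377.6]
```

Request:
move_arm:
  motion: [0,0,0.106,0,0,0,1,0,0,0.106,0,0,0,1,0,0,0.106,0,0,0,1,0,0,0,0.241,-0.308,0,1,0,0,0,0.241,-0.308,0,1,0,0,0,0.241,-0.308,0,1,0,0,0,0.241,-0.308,0,1,0,0,0,0.241,-0.308,0,1,0,0,0,0.241,-0.308,0,1,0,0,0,0.241,-0.308,0,1,0,0,0,0.241,-0.308,0,1,0,0,0,0.241,-0.308,0,1]

```text
time: 1.1
tool_pos: [0.3829, -0.2067, 0.1685]
ee_rot: [-3.141, 0.0, 0.128]
wrist_force: [0.5, -0.9, 0.4]
width: 0.0942
finger_force: 0.0
```

Request:
move_arm:
  motion: [0,0,0,0.241,-0.308,0,1,0,0,0,0.241,-0.308,0,1,0,0,0,0.241,-0.308,0,1,0,0,0,0.241,-0.308,0,1,0,0,0,0.241,-0.308,0,1,0,0,0,0.241,-0.308,0,1,0,0,0,0.241,-0.308,0,1,0,0,0,0.241,-0.308,0,1,0,0,0,0.241,-0.308,0,1,0,0,0,0.241,-0.308,0,1,0,0,0,0.241,-0.308,0,1,0,0,0,0.241,-0.308,0,1]

```text
time: 2.1
tool_pos: [0.6225, 0.1967, 0.168]
ee_rot: [3.141, 0.001, 0.128]
wrist_force: [0.8, -0.9, 0.5]
width: 0.0939
finger_force: 0.0
```

```bash
cat > g.py <<'E'
# usage: g.py x y z(mm) yaw(deg): turn (units, tool z) then shift (units, tool axes after the turn)
import sys, numpy as np
from bench import robot
o=robot.get_obs();p=np.array(o['tool_pos'])*1e3;y=np.degrees(o['ee_rot'][2])
X=np.array(list(map(float,sys.argv[1:5])));d=X[:3]-p
c,s=np.cos(np.radians(X[3])),np.sin(np.radians(X[3]))
print('t',round(o['time'],2),'pos',p.round(1),'rpy',np.degrees(o['ee_rot']).round(2),'w',round(o['width']*1e3,1),'F',o['wrist_force'].round(1))
print('turn %.3f  shift %.3f %.3f %.3f'%((y-X[3])/45,(c*d[0]+s*d[1])/100,(s*d[0]-c*d[1])/100,-d[2]/100))
E
python3 g.py 622.5 195.5 14 7.3
```

```text
t 2.1 pos [622.5 196.7 168. ] rpy [1.7998e+02 7.0000e-02 7.3500e+00] w 93.9 F [ 0.8 -0.9  0.5]
turn 0.001  shift -0.002 0.012 1.540
```

Request:
move_arm:
  motion: [0,0,0,0,0.01,0.3,1,0,0,0,0,0,0.3,1,0,0,0,0,0,0.3,1,0,0,0,0,0,0.3,1,0,0,0,0,0,0.2,1,0,0,0,0,0,0.1,1,0,0,0,0,0,0.04,1,0,0,0,0,0,0,0,0,0,0,0,0,0,0,0,0,0,0,0,0,0,0,0,0,0,0,0,0,0,0,0,0,0,0,0]

```text
time: 3.1
tool_pos: [0.6234, 0.1941, 0.0166]
ee_rot: [-3.141, -0.003, 0.128]
wrist_force: [-0.2, -0.0, 0.2]
width: 0.0639
finger_force: 0.0
```

Request:
move_arm:
  motion: [0,0,0,0,0,0,0,0,0,0,0,0,0,0,0,0,0,0,0,-0.1,0,0,0,0,0,0,-0.2,0,0,0,0,0,0,-0.2,0,0,0,0,0,0,0,0]

```text
time: 3.6
tool_pos: [0.6257, 0.1947, 0.071]
ee_rot: [-3.141, -0.01, 0.128]
wrist_force: [0.4, 1.4, 1.6]
width: 0.0243
finger_force: 0.0
```

```bash
python3 g.py 438.8 170.9 18 8
```

```text
t 3.6 pos [625.7 194.7  71. ] rpy [-179.96   -0.56    7.34] w 24.3 F [0.4 1.4 1.6]
turn -0.015  shift -1.884 -0.025 0.530
```

The fingers close slowly (about 6 mm per row), so I lifted too early. I'll check whether the radio moved.

Run:
```python
from h import *
t=robot.snapshot("top")[:,:,::-1];s=robot.snapshot("side")[:,:,::-1]
f=lambda im,x,y:cv2.convertScaleAbs(cv2.resize(im[y:y+140,x:x+100],None,fx=4,fy=4,interpolation=cv2.INTER_CUBIC),alpha=1.5,beta=10)
cv2.imwrite("pics/r1.png",np.hstack([f(t,150,90),f(s,170,200)]))
```

```text
(no output)
```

View pics/r1.png

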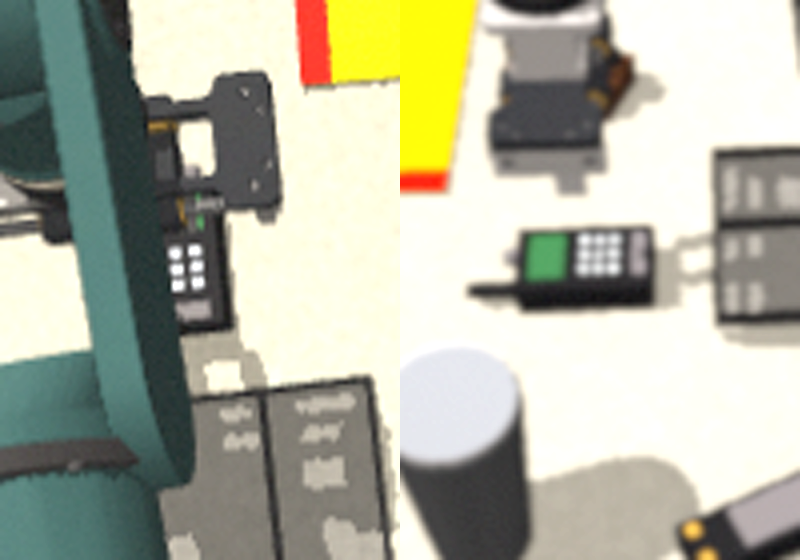

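The radio has not moved (its case still ends at side column 233). I'll open and grasp it again.

Request:
move_arm:
  motion: [0,0,0,0,0,0,1,0,0,0,0,0,0,1,0,0,0,0,0,0,1,0,0,0,0,0,0,1,0,0,0,0,0,0,1,0,0,0,0,0,0,1,0,0,0,0,0,0,1,0,0,0,0,0,0,1,0,0,0,0,0,0,1,0,0,0,0,0,0,1]

```text
time: 4.53
tool_pos: [0.6224, 0.1939, 0.0649]
ee_rot: [3.141, -0.0, 0.128]
wrist_force: [-0.4, -0.0, 0.3]
width: 0.0795
finger_force: 0.0
```

```bash
python3 g.py 622.5 195.5 14 7.3
```

```text
t 4.53 pos [622.4 193.9  64.9] rpy [ 1.7999e+02 -1.0000e-02  7.3400e+00] w 79.5 F [-0.4 -0.   0.3]
turn 0.001  shift 0.003 -0.016 0.509
```

Request:
move_arm:
  motion: [0,0,0,0,-0.016,0.2,1,0,0,0,0,0,0.2,1,0,0,0,0,0,0.11,1,0,0,0,0,0,0,1,0,0,0,0,0,0,0,0,0,0,0,0,0,0,0,0,0,0,0,0,0,0,0,0,0,0,0,0,0,0,0,0,0,0,0,0,0,0,0,0,0,0,0,0,0,0,0,0,0,0,0,0,0,0,0,0]

```text
time: 5.53
tool_pos: [0.6222, 0.1955, 0.014]
ee_rot: [3.142, -0.0, 0.128]
wrist_force: [-0.1, -0.3, 0.2]
width: 0.044
finger_force: 0.0
```

Request:
move_arm:
  motion: [0,0,0,0,0,0,0,0,0,0,0,0,0,0,0,0,0,0,0,0,0,0,0,0,0,0,0,0]

```text
time: 5.87
tool_pos: [0.6221, 0.1955, 0.0138]
ee_rot: [3.141, 0.0, 0.128]
wrist_force: [0.1, 0.0, 0.2]
width: 0.0175
finger_force: 0.0
```

```bash
python3 g.py 438.8 170.9 18 8
```

```text
t 5.87 pos [622.1 195.5  13.8] rpy [179.99   0.     7.33] w 17.5 F [0.1 0.  0.2]
turn -0.015  shift -1.850 -0.012 -0.042
```

Run:
```python
from h import *
s=robot.snapshot("side")[:,:,::-1]
f=lambda im,x,y:cv2.convertScaleAbs(cv2.resize(im[y:y+120,x:x+160],None,fx=5,fy=5,interpolation=cv2.INTER_CUBIC),alpha=1.5,beta=10)
cv2.imwrite("pics/r2.png",f(s,150,180))
c=C['side'];X=robot.get_obs()['tool_pos'];v=c['R']@X+c['t'];print(v[:2]/v[2]*c['fx']+[c['cx'],c['cy']])
```

```text
[216.7273101  266.45976928]
```

View pics/r2.png

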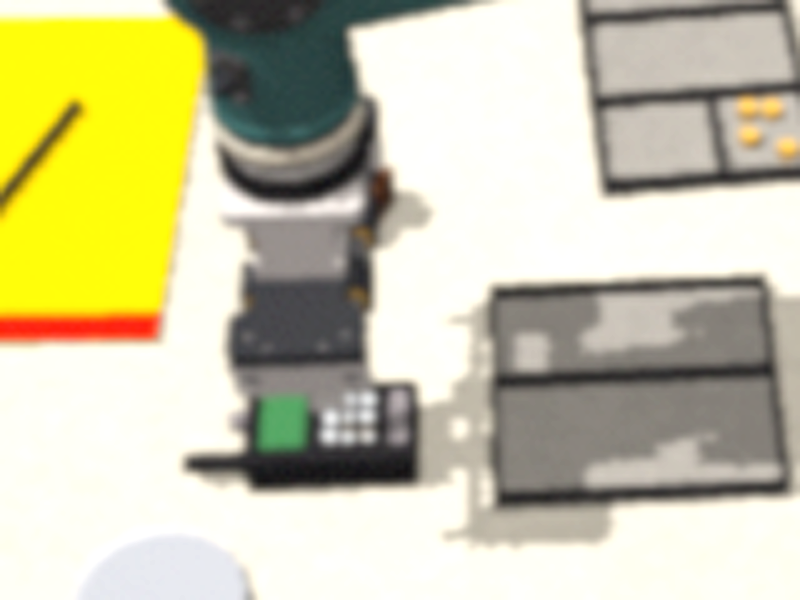

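Run:
```python
from h import *
def proj(n,X):
    c=C[n];K=np.array([[c['fx'],0,c['cx']],[0,c['fy'],c['cy']],[0,0,1]])
    return cv2.projectPoints(np.array([X],float),cv2.Rodrigues(c['R'])[0],c['t'],K,np.array([c['k1'],0,0,0.]))[0][0,0]
out=[]
for n,P,x,y in(("top",cv2.imread("pics/top0.png"),460,310),("side",cv2.imread("pics/side0.png"),325,0)):
    im=cv2.resize(P[y:y+110,x:x+100],None,fx=4,fy=4,interpolation=cv2.INTER_CUBIC);im=cv2.convertScaleAbs(im,alpha=1.6,beta=20)
    X0=np.array([.2027,-.5106,.1677]);ty=np.array([np.sin(.378),-np.cos(.378),0])
    for k,col in((-.047,(0,0,255)),(0,(0,255,0)),(.047,(255,0,0))):
        q=(proj(n,X0+k*ty)-[x,y])*4;cv2.circle(im,tuple(int(v) for v in q),4,col,1)
    out.append(im)
cv2.imwrite("pics/g0.png",np.hstack(out))
```

```text
(no output)
```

View pics/g0.png

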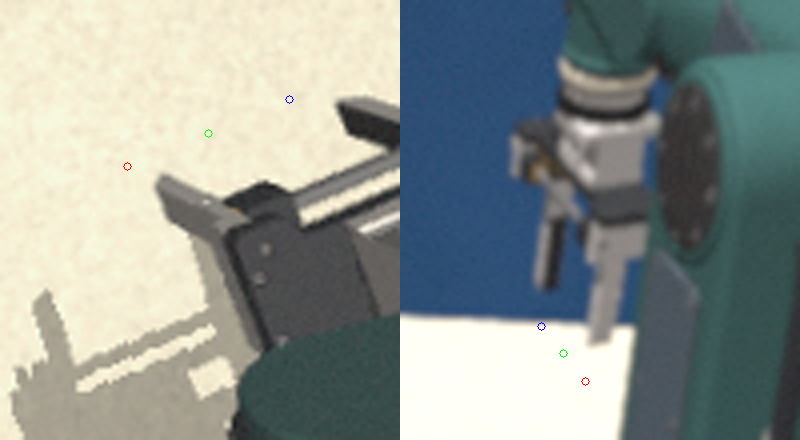

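Run:
```python
from h import *
for a,b in(((168,180),(200,342)),((350,103),(143,288)),((259,141.5),(171.5,315))):
    print(tri((460+a[0]/4-.4,310+a[1]/4-.4),(325+b[0]/4-.4,b[1]/4-.4))*1e3)
s=robot.snapshot("side");t=robot.snapshot("top")
```

```text
[ 185.11756807 -465.55818677  208.24024104]
[ 225.40629313 -564.24916259  201.62273137]
[ 204.8533439  -514.67180983  204.48796304]
```

The reported TCP's xy agrees with the fingertips, but the tips stand about 30 mm above the reported z, so the fingers shut above the radio. I'll touch the bare table beside it to fix the height.

Request:
move_arm:
  motion: [0,0,0,0,0,-0.2,0,0,0,0,0,0.29,0,0,0,0,0,0,0.29,0,0,0,0,0,0,0.29,0,0,0,0,0,0,0,0.2,0,0,0,0,0,0,0.1,0,0,0,0,0,0,0.03,0,0,0,0,0,0,0.02,0,0,0,0,0,0,0.02,0,0,0,0,0,0,0.02,0,0,0,0,0,0,0,0]

```text
time: 6.93
tool_pos: [0.6333, 0.11, -0.005]
ee_rot: [3.142, -0.0, 0.129]
wrist_force: [-0.7, 1.0, 0.3]
width: 0.0004
finger_force: 0.0
```

Run:
```python
from h import *
print(robot.get_obs()['tool_pos'],robot.get_obs()['wrist_force'])
t=robot.snapshot("top")[:,:,::-1];s=robot.snapshot("side")[:,:,::-1]
def proj(n,X):
    c=C[n];K=np.array([[c['fx'],0,c['cx']],[0,c['fy'],c['cy']],[0,0,1]])
    return cv2.projectPoints(np.array([X],float),cv2.Rodrigues(c['R'])[0],c['t'],K,np.array([c['k1'],0,0,0.]))[0][0,0]
X=robot.get_obs()['tool_pos'];q=proj('side',X);x,y=int(q[0])-50,int(q[1])-50
im=cv2.resize(s[y:y+80,x:x+100],None,fx=6,fy=6,interpolation=cv2.INTER_CUBIC);im=cv2.convertScaleAbs(im,alpha=1.6,beta=20)
for dz in(0,.02,.03,.04):
    u=(proj('side',X+[0,0,dz])-[x,y])*6;cv2.circle(im,tuple(int(v) for v in u),4,(0,int(dz*6000),255),1)
cv2.imwrite("pics/t1.png",im)
```

```text
[ 0.63333583  0.10997888 -0.00497736] [-0.67837265  0.95148004  0.31476347]
```

View pics/t1.png

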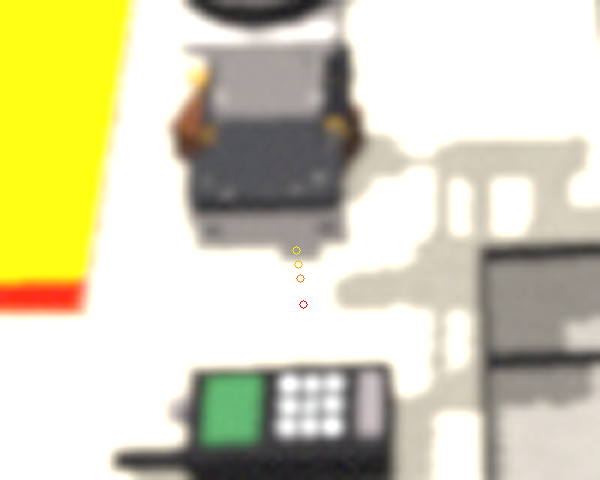

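Request:
move_arm:
  motion: [0,0,0,0,0,0.1,0,0,0,0,0,0,0.08,0,0,0,0,0,0,0.03,0,0,0,0,0,0,0.02,0,0,0,0,0,0,0.02,0,0,0,0,0,0,0,0,0,0,0,0,0,0,0]

```text
time: 7.62
tool_pos: [0.6334, 0.1092, -0.0302]
ee_rot: [3.142, -0.0, 0.128]
wrist_force: [0.4, -1.0, -0.4]
width: 0.0002
finger_force: 0.0
```

Request:
move_arm:
  motion: [0,0,0,0,0,0.015,0,0,0,0,0,0,0.015,0,0,0,0,0,0,0,0,0,0,0,0,0,0,0]

```text
time: 7.95
tool_pos: [0.6333, 0.1092, -0.0331]
ee_rot: [3.142, -0.0, 0.128]
wrist_force: [0.2, 0.8, 0.2]
width: 0.0005
finger_force: 0.0
```

Request:
move_arm:
  motion: [0,0,0,0,0,0.015,0,0,0,0,0,0,0.01,0,0,0,0,0,0,0,0,0,0,0,0,0,0,0]

```text
time: 8.28
tool_pos: [0.6331, 0.1092, -0.0358]
ee_rot: [3.142, 0.0, 0.128]
wrist_force: [0.7, 0.0, 0.1]
width: 0.0007
finger_force: 0.0
```

Request:
move_arm:
  motion: [0,0,0,0,0,0.01,0,0,0,0,0,0,0.01,0,0,0,0,0,0,0,0,0,0,0,0,0,0,0]

```text
time: 8.62
tool_pos: [0.6335, 0.1092, -0.0363]
ee_rot: [3.141, -0.001, 0.128]
wrist_force: [-2.3, -0.9, 4.7]
width: 0.0002
finger_force: 2.5
```

Request:
move_arm:
  motion: [0,0,0,0,0,0.01,0,0,0,0,0,0,0.01,0,0,0,0,0,0,0,0,0,0,0,0,0,0,0]

```text
time: 8.95
tool_pos: [0.6336, 0.1092, -0.0363]
ee_rot: [3.141, -0.001, 0.128]
wrist_force: [-5.6, -1.1, 12.1]
width: 0.0001
finger_force: 6.0
```

Request:
move_arm:
  motion: [0,0,0,0,0,0.01,0,0,0,0,0,0,0.01,0,0,0,0,0,0,0,0,0,0,0,0,0,0,0]

```text
time: 9.28
tool_pos: [0.6336, 0.1092, -0.0364]
ee_rot: [3.141, -0.001, 0.128]
wrist_force: [-9.2, -0.6, 19.5]
width: 0.0002
finger_force: 9.4
```

Contact came at reported z = -36.3 mm, so true tip z = reported + 36.3 mm. Back to the radio.

Request:
move_arm:
  motion: [0,0,0,0,0,-0.2,1,0,0,0,0,0,-0.25,1,0,0,0,0,0,-0.25,1,0,0,0,0,0,0,1,0,0,0,0,-0.2,0,1,0,0,0,0,-0.2,0,1,0,0,0,0,-0.2,0,1,0,0,0,0,-0.2,0,1,0,0,0,0,-0.06,0,1,0,0,0,0,0,0,1,0,0,0,0,0,0,1,0,0,0,0,0,0,1]

```text
time: 10.28
tool_pos: [0.6224, 0.1933, 0.0279]
ee_rot: [3.141, 0.001, 0.127]
wrist_force: [-0.7, 0.2, -0.7]
width: 0.0767
finger_force: 0.0
```

```bash
sed -i "s/p=np.array(o\['tool_pos'\])\*1e3/p=np.array(o['tool_pos'])*1e3+[0,0,36.3]/" g.py; python3 g.py 622.5 195.5 13.5 7.3
```

```text
t 10.28 pos [622.4 193.3  64.2] rpy [1.7995e+02 3.0000e-02 7.2900e+00] w 76.7 F [-0.7  0.2 -0.7]
turn -0.000  shift 0.004 -0.021 0.507
```

Request:
move_arm:
  motion: [0,0,0,0,-0.02,0,1,0,0,0,0,0,0,1,0,0,0,0,0,0.15,1,0,0,0,0,0,0.15,1,0,0,0,0,0,0.1,1,0,0,0,0,0,0.08,1,0,0,0,0,0,0.03,1,0,0,0,0,0,0,0,0,0,0,0,0,0,0,0,0,0,0,0,0,0,0,0,0,0,0,0,0,0,0,0,0,0,0,0]

```text
time: 11.28
tool_pos: [0.6226, 0.1966, -0.0218]
ee_rot: [-3.142, -0.002, 0.128]
wrist_force: [-0.1, 1.1, -0.3]
width: 0.0637
finger_force: 0.0
```

Request:
move_arm:
  motion: [0,0,0,0,0,0,0,0,0,0,0,0,0,0,0,0,0,0,0,0,0,0,0,0,0,0,0,0,0,0,0,0,0,0,0]

```text
time: 11.7
tool_pos: [0.6224, 0.1971, -0.022]
ee_rot: [-3.141, -0.001, 0.128]
wrist_force: [-0.8, 1.9, 3.4]
width: 0.0538
finger_force: 30.0
```

Request:
move_arm:
  motion: [0,0,0,0,0,-0.1,0,0,0,0,0,0,-0.2,0,0,0,0,0,0,-0.2,0,0,0,-0.016,0,0,0,0,0,0,0,-0.2,0,0,0,0,0,0,-0.3,0,0,0,0,0,0,-0.3,0,0,0,0,0,0,-0.3,0,0,0,0,0,0,-0.3,0,0,0,0,0,0,-0.3,0,0,0,0,0,0,-0.15,0,0,0,0,0,0,0,0,0,0]

```text
time: 12.7
tool_pos: [0.4346, 0.1695, 0.0257]
ee_rot: [3.14, 0.005, 0.142]
wrist_force: [0.5, -0.2, -2.9]
width: 0.0536
finger_force: 30.0
```

```bash
python3 g.py 438.8 170.9 18.5 8
```

```text
t 12.7 pos [434.6 169.5  62. ] rpy [179.93   0.27   8.12] w 53.6 F [ 0.5 -0.2 -2.9]
turn 0.003  shift 0.044 -0.008 0.435
```

Request:
move_arm:
  motion: [0,0,0,0,0,0.1,0,0,0,0,0,0,0.1,0,0,0,0,0,0,0.1,0,0,0,0,0,0,0.05,0,0,0,0,0,0,0.05,0,0,0,0,0,0,0.03,0,0,0,0,0,0,0,0,0,0,0,0,0,0,0,0,0,0,0,0,0,0]

```text
time: 13.45
tool_pos: [0.4394, 0.1707, -0.0153]
ee_rot: [-3.142, -0.001, 0.141]
wrist_force: [0.1, -0.5, -2.7]
width: 0.0536
finger_force: 30.0
```

```bash
python3 g.py 438.8 170.9 18.5 8
```

```text
t 13.45 pos [439.4 170.7  21. ] rpy [-1.80e+02 -5.00e-02  8.05e+00] w 53.6 F [ 0.1 -0.5 -2.7]
turn 0.001  shift -0.006 -0.003 0.025
```

Request:
move_arm:
  motion: [0,0,0,0,0,0.015,0,0,0,0,0,0,0.01,0,0,0,0,0,0,0,0,0,0,0,0,0,0,0.8,0,0,0,0,0,0,0.8,0,0,0,0,0,0,0.8,0,0,0,0,0,0,0.8,0,0,0,0,0,-0.1,0.8,0,0,0,0,0,-0.3,0.8,0,0,0,0,0,-0.3,1,0,0,0,0,0,-0.2,1,0,0,0,0,0,0,1]

```text
time: 14.45
tool_pos: [0.4429, 0.1716, 0.0783]
ee_rot: [-3.14, -0.012, 0.141]
wrist_force: [0.5, -0.1, 0.5]
width: 0.0915
finger_force: 0.0
```

```bash
python3 g.py 630.5 -233 110 38.3
```

```text
t 14.45 pos [442.9 171.6 114.6] rpy [-179.93   -0.66    8.06] w 91.5 F [ 0.5 -0.1  0.5]
turn -0.672  shift -1.036 4.338 0.046
```

Request:
move_arm:
  motion: [0,0,-0.134,0,0,0,1,0,0,-0.134,0,0,0,1,0,0,-0.134,0,0,0,1,0,0,-0.134,0,0,0,1,0,0,-0.134,0,0,0,1,0,0,0,-0.091,0.396,0,1,0,0,0,-0.091,0.396,0,1,0,0,0,-0.091,0.396,0,1,0,0,0,-0.091,0.396,0,1,0,0,0,-0.091,0.396,0,1,0,0,0,-0.091,0.396,0,1,0,0,0,-0.091,0.396,0,1]

```text
time: 15.45
tool_pos: [0.5603, -0.0885, 0.0711]
ee_rot: [-3.141, 0.001, 0.667]
wrist_force: [1.6, -0.1, 0.1]
width: 0.0941
finger_force: 0.0
```

Request:
move_arm:
  motion: [0,0,0,-0.091,0.396,0,1,0,0,0,-0.091,0.396,0,1,0,0,0,-0.091,0.396,0,1,0,0,0,-0.091,0.396,0,1,0,0,0,0,0,0.1,1,0,0,0,0,0,0.2,1,0,0,0,0,0,0.2,1,0,0,0,0,0,0,1,0,0,0,0,0,0,1,0,0,0,0,0,0,1]

```text
time: 16.28
tool_pos: [0.6298, -0.2333, 0.0225]
ee_rot: [3.141, -0.0, 0.667]
wrist_force: [-0.7, 0.1, 0.4]
width: 0.0936
finger_force: 0.0
```

```bash
python3 g.py 630.5 -233 13.5 38.3
```

```text
t 16.28 pos [ 629.8 -233.3   58.8] rpy [ 1.7997e+02 -1.0000e-02  3.8230e+01] w 93.6 F [-0.7  0.1  0.4]
turn -0.002  shift 0.007 0.001 0.453
```

Request:
move_arm:
  motion: [0,0,0,0,0,0.15,1,0,0,0,0,0,0.15,1,0,0,0,0,0,0.1,1,0,0,0,0,0,0.053,1,0,0,0,0,0,0,0,0,0,0,0,0,0,0,0,0,0,0,0,0,0,0,0,0,0,0,0,0,0,0,0,0,0,0,0,0,0,0,0,0,0,0,0,0,0,0,0,0,0,0,0,0,0,0,0,0]

```text
time: 17.28
tool_pos: [0.6297, -0.2337, -0.0233]
ee_rot: [3.141, -0.0, 0.667]
wrist_force: [-0.1, 0.5, 0.8]
width: 0.0441
finger_force: 0.0
```

Request:
move_arm:
  motion: [0,0,0,0,0,0,0,0,0,0,0,0,0,0,0,0,0,0,0,0,0,0,0,0,0,0,0,0,0,0,0,0,0,0,0]

```text
time: 17.7
tool_pos: [0.6297, -0.2337, -0.0233]
ee_rot: [3.141, -0.0, 0.667]
wrist_force: [0.4, 0.0, 0.4]
width: 0.0396
finger_force: 29.9
```

```bash
python3 g.py 466.5 99 70 8
```

```text
t 17.7 pos [ 629.7 -233.7   13. ] rpy [179.99  -0.    38.21] w 39.6 F [0.4 0.  0.4]
turn 0.671  shift -1.153 -3.522 -0.570
```

Request:
move_arm:
  motion: [0,0,0,0,0,-0.1,0,0,0,0,0,0,-0.2,0,0,0,0,0,0,-0.2,0,0,0,0,0,0,-0.2,0,0,0,0.134,0,0,0,0,0,0,0.134,0,0,0,0,0,0,0.134,0,0,0,0,0,0,0.134,0,0,0,0,0,0,0.135,0,0,0,0,0,0,0,0,0,0,0]

```text
time: 18.53
tool_pos: [0.6295, -0.2336, 0.0468]
ee_rot: [-3.141, 0.0, 0.138]
wrist_force: [-0.6, -0.2, -1.7]
width: 0.0397
finger_force: 29.9
```

Request:
move_arm:
  motion: [0,0,0,-0.096,-0.293,0,0,0,0,0,-0.096,-0.293,0,0,0,0,0,-0.096,-0.293,0,0,0,0,0,-0.096,-0.293,0,0,0,0,0,-0.096,-0.293,0,0,0,0,0,-0.096,-0.293,0,0,0,0,0,-0.096,-0.293,0,0,0,0,0,-0.096,-0.293,0,0,0,0,0,-0.096,-0.293,0,0,0,0,0,-0.096,-0.293,0,0,0,0,0,-0.096,-0.293,0,0,0,0,0,-0.096,-0.293,0,0]

```text
time: 19.53
tool_pos: [0.4657, 0.0997, 0.047]
ee_rot: [-3.142, -0.001, 0.143]
wrist_force: [1.0, 0.3, -0.9]
width: 0.0399
finger_force: 29.9
```

Request:
move_arm:
  motion: [0,0,0,0,0,0,0,0,0,0,0,0,0.1,0,0,0,0,0,0,0.1,0,0,0,0,0,0,0,0,0,0,0,0,0,0,0]

```text
time: 19.95
tool_pos: [0.4657, 0.0974, 0.025]
ee_rot: [3.141, 0.003, 0.139]
wrist_force: [-0.3, 0.6, -1.4]
width: 0.0396
finger_force: 29.9
```

```bash
python3 g.py 466.5 99 17.2 8
```

```text
t 19.95 pos [465.7  97.4  61.3] rpy [179.99   0.19   7.95] w 39.6 F [-0.3  0.6 -1.4]
turn -0.001  shift 0.010 -0.015 0.441
```

Request:
move_arm:
  motion: [0,0,0,0.01,-0.01,0.1,0,0,0,0,0,0,0.15,0,0,0,0,0,0,0.1,0,0,0,0,0,0,0.05,0,0,0,0,0,0,0.03,0,0,0,0,0,0,0.01,0,0,0,0,0,0,0,0,0,0,0,0,0,0,0,0,0,0,0,0,0,0,0]

```text
invalid input
```

```bash
python3 g.py 466.5 99 17.2 8
```

```text
t 19.95 pos [465.7  97.4  61.3] rpy [179.99   0.19   7.95] w 39.6 F [-0.3  0.6 -1.4]
turn -0.001  shift 0.010 -0.015 0.441
```

Request:
move_arm:
  motion: [0,0,0,0.01,-0.01,0.1,0,0,0,0,0,0,0.15,0,0,0,0,0,0,0.1,0,0,0,0,0,0,0.05,0,0,0,0,0,0,0.03,0,0,0,0,0,0,0.01,0,0,0,0,0,0,0,0,0,0,0,0,0,0,0,0,0,0,0,0,0,0]

```text
time: 20.7
tool_pos: [0.468, 0.0997, -0.0167]
ee_rot: [3.141, -0.001, 0.14]
wrist_force: [0.6, -0.2, -1.0]
width: 0.0394
finger_force: 29.9
```

```bash
python3 g.py 466.5 99 17.2 8
```

```text
t 20.7 pos [468.   99.7  19.6] rpy [ 1.7999e+02 -8.0000e-02  8.0100e+00] w 39.4 F [ 0.6 -0.2 -1. ]
turn 0.000  shift -0.016 0.004 0.024
```

Request:
move_arm:
  motion: [0,0,0,0,0,0.014,0,0,0,0,0,0,0.01,0,0,0,0,0,0,0,0,0,0,0,0,0,0,0.62,0,0,0,0,0,0,0.62,0,0,0,0,0,0,0.62,0,0,0,0,0,0,0.62,0,0,0,0,0,-0.1,0.62,0,0,0,0,0,-0.2,0.62,0,0,0,0,0,-0.3,1,0,0,0,0,0,-0.3,1,0,0,0,0,0,0,1]

```text
time: 21.7
tool_pos: [0.4723, 0.1001, 0.0779]
ee_rot: [3.141, -0.013, 0.14]
wrist_force: [0.3, 0.4, 0.5]
width: 0.0748
finger_force: 0.0
```

```bash
python3 g.py 667 11.5 105 -17.3
```

```text
t 21.7 pos [472.3 100.1 114.2] rpy [179.96  -0.77   8.02] w 74.8 F [0.3 0.4 0.5]
turn 0.563  shift 2.123 0.267 0.092
```

Request:
move_arm:
  motion: [0,0,0.141,0,0,0,1,0,0,0.141,0,0,0,1,0,0,0.141,0,0,0,1,0,0,0.141,0,0,0,1,0,0,0,0.36,0.042,0,1,0,0,0,0.36,0.042,0,1,0,0,0,0.36,0.042,0,1,0,0,0,0.36,0.042,0,1,0,0,0,0.36,0.042,0,1,0,0,0,0.36,0.042,0,1,0,0,0,0,0,0.1,1,0,0,0,0,0,0,1]

```text
time: 22.7
tool_pos: [0.6654, 0.0102, 0.0566]
ee_rot: [3.14, 0.005, -0.305]
wrist_force: [-1.1, -0.0, -0.1]
width: 0.0941
finger_force: 0.0
```

Request:
move_arm:
  motion: [0,0,0,0,0,0.2,1,0,0,0,0,0,0.1,1,0,0,0,0,0,0,1,0,0,0,0,0,0,1]

```text
time: 23.03
tool_pos: [0.6643, 0.0118, 0.0296]
ee_rot: [3.141, 0.002, -0.302]
wrist_force: [-0.1, 0.5, -0.0]
width: 0.0939
finger_force: 0.0
```

```bash
python3 g.py 667 11.5 13.5 -17.3
```

```text
t 23.03 pos [664.3  11.8  65.9] rpy [ 1.7997e+02  1.4000e-01 -1.7320e+01] w 93.9 F [-0.1  0.5 -0. ]
turn -0.001  shift 0.027 -0.005 0.524
```

Request:
move_arm:
  motion: [0,0,0,0.02,0,0.15,1,0,0,0,0,0,0.2,1,0,0,0,0,0,0.12,1,0,0,0,0,0,0.05,1,0,0,0,0,0,0,0,0,0,0,0,0,0,0,0,0,0,0,0,0,0,0,0,0,0,0,0,0,0,0,0,0,0,0,0,0,0,0,0,0,0,0,0,0,0,0,0,0,0,0,0,0,0,0,0,0]

```text
time: 24.03
tool_pos: [0.6688, 0.0114, -0.021]
ee_rot: [-3.14, -0.002, -0.303]
wrist_force: [0.9, 2.7, 2.7]
width: 0.0498
finger_force: 30.0
```

Request:
move_arm:
  motion: [0,0,0,0,0,0,0,0,0,0,0,0,0,0,0,0,0,0,0,0,0,0,0,0,0,0,0,0,0,0,0,0,0,0,0]

```text
time: 24.45
tool_pos: [0.6687, 0.011, -0.021]
ee_rot: [-3.14, -0.001, -0.303]
wrist_force: [1.3, 3.6, 4.6]
width: 0.0496
finger_force: 30.0
```

```bash
python3 g.py 450.2 -135.8 70 10.9
```

```text
t 24.45 pos [668.7  11.   15.3] rpy [-1.7992e+02 -9.0000e-02 -1.7360e+01] w 49.6 F [1.3 3.6 4.6]
turn -0.628  shift -2.423 1.029 -0.547
```

Request:
move_arm:
  motion: [0,0,0,0,0,-0.1,0,0,0,0,0,0,-0.2,0,0,0,0,0,0,-0.2,0,0,0,0,0,0,-0.2,0,0,0,-0.126,0,0,0,0,0,0,-0.126,0,0,0,0,0,0,-0.126,0,0,0,0,0,0,-0.125,0,0,0,0,0,0,-0.125,0,0,0,0,0,0,0,0,0,0,0]

```text
time: 25.28
tool_pos: [0.6654, 0.0089, 0.0454]
ee_rot: [3.141, 0.007, 0.191]
wrist_force: [0.5, -0.1, -4.7]
width: 0.0497
finger_force: 30.0
```

Request:
move_arm:
  motion: [0,0,0,-0.2,0.085,0,0,0,0,0,-0.3,0.127,0,0,0,0,0,-0.3,0.127,0,0,0,0,0,-0.3,0.127,0,0,0,0,0,-0.3,0.127,0,0,0,0,0,-0.3,0.127,0,0,0,0,0,-0.3,0.127,0,0,0,0,0,-0.3,0.127,0,0,0,0,0,-0.123,0.055,0,0,0,0,0,0,0,0,0,0,0,0,0,0,0,0,0,0,0,0,0,0,0]

```text
time: 26.28
tool_pos: [0.4498, -0.1362, 0.048]
ee_rot: [-3.141, 0.0, 0.189]
wrist_force: [-0.4, 0.6, -3.7]
width: 0.0497
finger_force: 30.0
```

```bash
python3 g.py 450.2 -135.8 19.5 10.9
```

```text
t 26.28 pos [ 449.8 -136.2   84.3] rpy [-1.7999e+02  1.0000e-02  1.0830e+01] w 49.7 F [-0.4  0.6 -3.7]
turn -0.001  shift 0.005 -0.003 0.648
```

Request:
move_arm:
  motion: [0,0,0,0,0,0.1,0,0,0,0,0,0,0.15,0,0,0,0,0,0,0.15,0,0,0,0,0,0,0.1,0,0,0,0,0,0,0.05,0,0,0,0,0,0,0.04,0,0,0,0,0,0,0.03,0,0,0,0,0,0,0.02,0,0,0,0,0,0,0,0,0,0,0,0,0,0,0,0,0,0,0,0,0,0,0]

```text
invalid input
```

```bash
python3 g.py 450.2 -135.8 19.5 10.9
```

```text
t 26.28 pos [ 449.8 -136.2   84.3] rpy [-1.7999e+02  1.0000e-02  1.0830e+01] w 49.7 F [-0.4  0.6 -3.7]
turn -0.001  shift 0.005 -0.003 0.648
```

Request:
move_arm:
  motion: [0,0,0,0,0,0.1,0,0,0,0,0,0,0.15,0,0,0,0,0,0,0.15,0,0,0,0,0,0,0.1,0,0,0,0,0,0,0.05,0,0,0,0,0,0,0.04,0,0,0,0,0,0,0.03,0,0,0,0,0,0,0.02,0,0,0,0,0,0,0,0,0,0,0,0,0,0,0]

```text
time: 27.12
tool_pos: [0.4499, -0.1366, -0.0153]
ee_rot: [3.141, -0.001, 0.19]
wrist_force: [-0.7, 0.4, -4.4]
width: 0.0499
finger_force: 30.0
```

```bash
python3 g.py 450.2 -135.8 19.5 10.9
```

```text
t 27.12 pos [ 449.9 -136.6   21. ] rpy [ 1.7996e+02 -5.0000e-02  1.0890e+01] w 49.9 F [-0.7  0.4 -4.4]
turn -0.000  shift 0.004 -0.007 0.015
```

Request:
move_arm:
  motion: [0,0,0,0,0,0.015,0,0,0,0,0,0,0,0,0,0,0,0,0,0,0.7,0,0,0,0,0,0,0.7,0,0,0,0,0,0,0.7,0,0,0,0,0,0,0.7,0,0,0,0,0,-0.1,0.7,0,0,0,0,0,-0.2,0.7,0,0,0,0,0,-0.3,1,0,0,0,0,0,-0.3,1,0,0,0,0,0,0,1,0,0,0,0,0,0,1]

```text
time: 28.12
tool_pos: [0.4514, -0.1372, 0.0759]
ee_rot: [3.138, -0.005, 0.19]
wrist_force: [-0.3, -0.5, -0.2]
width: 0.0888
finger_force: 0.0
```

Request:
move_arm:
  motion: [0,0,0,-0.03,0.346,0,1,0,0,0,-0.032,0.346,0,1,0,0,0,-0.032,0.346,0,1,0,0,0,-0.032,0.346,0,1,0,0,0,-0.032,0.346,0,1,0,0,0,-0.032,0.346,0,1,0,0,0,-0.032,0.346,0,1,0,0,0,0,0,0,1,0,0,0,0,0,0,1,0,0,0,0,0,0,1]

```text
time: 28.95
tool_pos: [0.4726, -0.3773, 0.0712]
ee_rot: [-3.139, 0.001, 0.19]
wrist_force: [0.1, 0.3, -1.0]
width: 0.0942
finger_force: 0.0
```

```bash
python3 g.py 474 -379 20 10.9
```

```text
t 28.95 pos [ 472.6 -377.3  107.5] rpy [-1.7983e+02  9.0000e-02  1.0880e+01] w 94.2 F [ 0.1  0.3 -1. ]
turn -0.000  shift 0.010 0.019 0.875
```

Request:
move_arm:
  motion: [0,0,0,0.01,0.01,0.1,1,0,0,0,0,0,0.2,1,0,0,0,0,0,0.2,1,0,0,0,0,0,0.2,1,0,0,0,0,0,0.12,1,0,0,0,0,0,0.055,1,0,0,0,0,0,0,1,0,0,0,0,0,0,0,0,0,0,0,0,0,0,0,0,0,0,0,0,0,0,0,0,0,0,0,0,0,0,0,0,0,0,0]

```text
time: 29.95
tool_pos: [0.475, -0.3797, -0.0139]
ee_rot: [3.14, -0.001, 0.19]
wrist_force: [-0.0, -0.1, -0.4]
width: 0.0644
finger_force: 0.0
```

Request:
move_arm:
  motion: [0,0,0,0,0,0,0,0,0,0,0,0,0,0,0,0,0,0,0,0,0,0,0,0,0,0,0,0,0,0,0,0,0,0,0,0,0,0,0,0,0,0,0,0,0,0,0,0,0]

```text
time: 30.53
tool_pos: [0.4745, -0.3787, -0.0147]
ee_rot: [-3.141, 0.0, 0.19]
wrist_force: [-1.5, 2.7, 3.1]
width: 0.0454
finger_force: 30.0
```

```bash
python3 - <<'E'
from h import *
t=robot.snapshot("top")[:,:,::-1];s=robot.snapshot("side")[:,:,::-1]
f=lambda im,x,y,w:cv2.convertScaleAbs(cv2.resize(im[y:y+150,x:x+w],None,fx=4,fy=4,interpolation=cv2.INTER_CUBIC),alpha=1.5,beta=10)
cv2.imwrite("pics/m1.png",f(t,170,130,200));cv2.imwrite("pics/m1s.png",f(s,190,150,150))
E
python3 g.py 465.3 -55.5 120 10.9
```

```text
t 30.63 pos [ 474.6 -378.9   21.6] rpy [-179.97   -0.     10.9 ] w 45.6 F [-0.8  2.4  3.1]
turn -0.000  shift 0.520 -3.193 -0.984
```

View pics/m1.png

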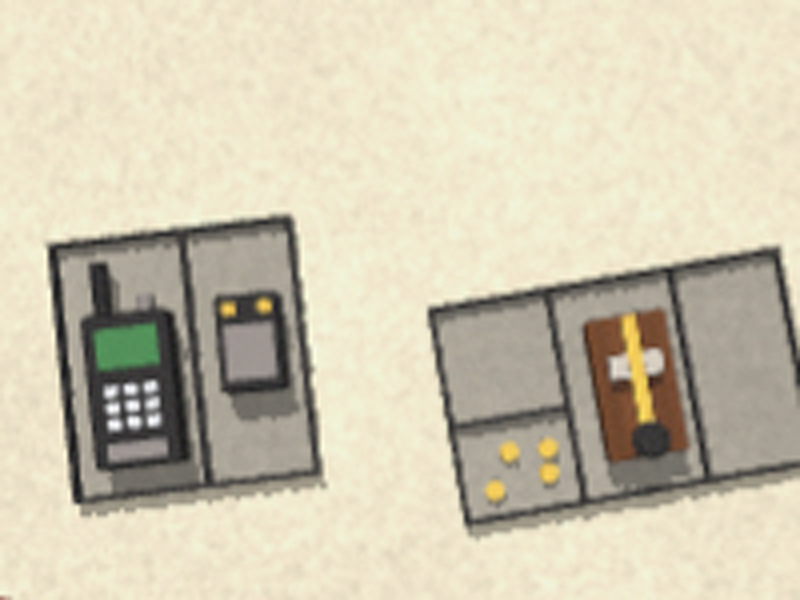

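Picture m1: the radio (at 135,390), the short pack (at 255,340) and the key (at 637,385) all lie flat and clear of the walls in their bays.

Request:
move_arm:
  motion: [0,0,0,0,0,-0.1,0,0,0,0,0,0,-0.2,0,0,0,0,0,0,-0.25,0,0,0,0,0,0,-0.25,0,0,0,0,0,0,-0.2,0,0,0,0,0,0,0,0,0,0,0,0,0,0,0]

```text
time: 31.22
tool_pos: [0.4751, -0.3803, 0.0861]
ee_rot: [3.138, -0.001, 0.19]
wrist_force: [-0.2, -0.3, -3.8]
width: 0.0454
finger_force: 30.0
```

Request:
move_arm:
  motion: [0,0,0,0.03,-0.2,0,0,0,0,0,0.048,-0.29,0,0,0,0,0,0.048,-0.29,0,0,0,0,0,0.048,-0.29,0,0,0,0,0,0.048,-0.29,0,0,0,0,0,0.048,-0.29,0,0,0,0,0,0.048,-0.29,0,0,0,0,0,0.048,-0.29,0,0,0,0,0,0.048,-0.29,0,0,0,0,0,0.048,-0.29,0,0,0,0,0,0.048,-0.29,0,0,0,0,0,0.01,-0.093,0,0]

```text
time: 32.22
tool_pos: [0.4632, -0.052, 0.0823]
ee_rot: [-3.138, 0.004, 0.193]
wrist_force: [-0.2, 0.5, -3.6]
width: 0.0452
finger_force: 30.0
```

Request:
move_arm:
  motion: [0,0,0,0,0,0,0,0,0,0,0,0,0.15,0,0,0,0,0,0,0.15,0,0,0,0,0,0,0.15,0,0,0,0,0,0,0,0,0,0,0,0,0,0,0]

```text
time: 32.72
tool_pos: [0.4638, -0.0567, 0.0384]
ee_rot: [-3.141, 0.004, 0.189]
wrist_force: [-0.0, -0.0, -3.0]
width: 0.0453
finger_force: 30.0
```

```bash
python3 g.py 465.3 -55.5 25.9 10.9
```

```text
t 32.72 pos [463.8 -56.7  74.7] rpy [-179.95    0.23   10.82] w 45.3 F [-0. -0. -3.]
turn -0.002  shift 0.017 -0.009 0.488
```

Request:
move_arm:
  motion: [0,0,0,0,0,0.1,0,0,0,0,0,0,0.15,0,0,0,0,0,0,0.1,0,0,0,0,0,0,0.05,0,0,0,0,0,0,0.04,0,0,0,0,0,0,0.03,0,0,0,0,0,0,0,0,0,0,0,0,0,0,0,0,0,0,0,0,0,0]

```text
time: 33.47
tool_pos: [0.4659, -0.056, -0.0062]
ee_rot: [3.141, -0.001, 0.19]
wrist_force: [-0.7, -0.2, -3.6]
width: 0.0454
finger_force: 30.0
```

```bash
python3 g.py 465.3 -55.5 25.9 10.9
```

```text
t 33.47 pos [465.9 -56.   30.1] rpy [ 1.7996e+02 -7.0000e-02  1.0900e+01] w 45.4 F [-0.7 -0.2 -3.6]
turn -0.000  shift -0.005 -0.006 0.042
```

Request:
move_arm:
  motion: [0,0,0,0,0,0.02,0,0,0,0,0,0,0.015,0,0,0,0,0,0,0.007,0,0,0,0,0,0,0,0,0,0,0,0,0,0,0.62,0,0,0,0,0,0,0.62,0,0,0,0,0,0,0.62,0,0,0,0,0,0,0.62,0,0,0,0,0,-0.15,0.62,0,0,0,0,0,-0.3,0.62,0,0,0,0,0,-0.3,0.62,0,0,0,0,0,-0.25,0.62]

```text
time: 34.47
tool_pos: [0.4657, -0.0559, 0.0909]
ee_rot: [3.141, -0.001, 0.19]
wrist_force: [1.4, 0.6, 0.1]
width: 0.0584
finger_force: 0.0
```

Request:
move_arm:
  motion: [0,0,0,0,0,0,1,0,0,0,0,0,0,1,0,0,0,0,0,0,1]

```text
time: 34.72
tool_pos: [0.4648, -0.0557, 0.0881]
ee_rot: [-3.141, 0.001, 0.19]
wrist_force: [0.5, 0.5, -0.1]
width: 0.0751
finger_force: 0.0
```

```bash
python3 g.py 480 386.5 120 34
```

```text
t 34.72 pos [464.8 -55.7 124.4] rpy [-1.7998e+02  6.0000e-02  1.0890e+01] w 75.1 F [ 0.5  0.5 -0.1]
turn -0.514  shift 2.599 -3.581 0.044
```

Request:
move_arm:
  motion: [0,0,-0.129,0,0,0,1,0,0,-0.129,0,0,0,1,0,0,-0.128,0,0,0,1,0,0,-0.128,0,0,0,1,0,0,0,0.217,-0.298,0,1,0,0,0,0.217,-0.298,0,1,0,0,0,0.217,-0.298,0,1,0,0,0,0.217,-0.298,0,1,0,0,0,0.217,-0.298,0,1,0,0,0,0.217,-0.298,0,1,0,0,0,0.217,-0.298,0,1,0,0,0,0.217,-0.298,0,1]

```text
time: 35.72
tool_pos: [0.4741, 0.2402, 0.0864]
ee_rot: [-3.141, 0.004, 0.594]
wrist_force: [0.0, 0.4, 0.4]
width: 0.0937
finger_force: 0.0
```

Request:
move_arm:
  motion: [0,0,0,0.217,-0.298,0,1,0,0,0,0.217,-0.298,0,1,0,0,0,0.217,-0.298,0,1,0,0,0,0.217,-0.298,0,1,0,0,0,0,0,0.2,1,0,0,0,0,0,0.3,1,0,0,0,0,0,0.1,1,0,0,0,0,0,0,1,0,0,0,0,0,0,1,0,0,0,0,0,0,1]

```text
time: 36.55
tool_pos: [0.4817, 0.3861, 0.0299]
ee_rot: [3.142, -0.001, 0.593]
wrist_force: [0.7, 0.3, -0.4]
width: 0.0936
finger_force: 0.0
```

```bash
python3 g.py 480 386.5 13.5 34
```

```text
t 36.55 pos [481.7 386.1  66.2] rpy [ 1.800e+02 -7.000e-02  3.398e+01] w 93.6 F [ 0.7  0.3 -0.4]
turn -0.000  shift -0.012 -0.013 0.527
```

Request:
move_arm:
  motion: [0,0,0,0,0,0.15,1,0,0,0,0,0,0.2,1,0,0,0,0,0,0.12,1,0,0,0,0,0,0.055,1,0,0,0,0,0,0,0,0,0,0,0,0,0,0,0,0,0,0,0,0,0,0,0,0,0,0,0,0,0,0,0,0,0,0,0,0,0,0,0,0,0,0,0,0,0,0,0,0,0,0,0,0,0,0,0,0]

```text
time: 37.55
tool_pos: [0.481, 0.3865, -0.0234]
ee_rot: [-3.141, -0.0, 0.594]
wrist_force: [-1.1, 0.6, 0.6]
width: 0.0441
finger_force: 0.5
```

Request:
move_arm:
  motion: [0,0,0,0,0,0,0,0,0,0,0,0,0,0,0,0,0,0,0,0,0,0,0,0,0,0,0,0,0,0,0,0,0,0,0,0,0,0,0,0,0,0]

```text
time: 38.05
tool_pos: [0.481, 0.3866, -0.0233]
ee_rot: [-3.141, -0.0, 0.594]
wrist_force: [-0.8, 1.3, 1.7]
width: 0.0396
finger_force: 29.9
```

```bash
python3 g.py 464 -207.5 110 10.9
```

```text
t 38.05 pos [481.  386.6  13. ] rpy [-1.7998e+02 -1.0000e-02  3.4030e+01] w 39.6 F [-0.8  1.3  1.7]
turn 0.514  shift -1.290 5.802 -0.970
```

Request:
move_arm:
  motion: [0,0,0,0,0,-0.1,0,0,0,0,0,0,-0.2,0,0,0,0,0,0,-0.25,0,0,0,0,0,0,-0.25,0,0,0,0,0,0,-0.2,0,0,0,0.129,0,0,0,0,0,0,0.129,0,0,0,0,0,0,0.128,0,0,0,0,0,0,0.128,0,0,0,0,0,0,0,0,0,0,0,0,0,0,-0.04,0.2,0,0,0,0,0,-0.072,0.32,0,0]

```text
time: 39.05
tool_pos: [0.4797, 0.3342, 0.0759]
ee_rot: [-3.141, -0.0, 0.196]
wrist_force: [-0.1, -0.8, -1.5]
width: 0.0399
finger_force: 29.9
```

Request:
move_arm:
  motion: [0,0,0,-0.072,0.32,0,0,0,0,0,-0.072,0.32,0,0,0,0,0,-0.072,0.32,0,0,0,0,0,-0.072,0.32,0,0,0,0,0,-0.072,0.32,0,0,0,0,0,-0.072,0.32,0,0,0,0,0,-0.072,0.32,0,0,0,0,0,-0.072,0.32,0,0,0,0,0,-0.072,0.32,0,0,0,0,0,-0.072,0.32,0,0,0,0,0,-0.072,0.32,0,0,0,0,0,-0.072,0.32,0,0]

```text
time: 40.05
tool_pos: [0.4669, -0.0623, 0.0766]
ee_rot: [3.141, 0.0, 0.193]
wrist_force: [0.5, 0.2, -2.2]
width: 0.0398
finger_force: 29.9
```

Request:
move_arm:
  motion: [0,0,0,-0.072,0.32,0,0,0,0,0,-0.072,0.32,0,0,0,0,0,-0.072,0.32,0,0,0,0,0,-0.072,0.32,0,0,0,0,0,-0.04,0.162,0,0,0,0,0,0,0,0,0,0,0,0,0,0,0,0,0,0,0,0,0,0,0,0,0,0,0,0,0,0]

```text
time: 40.8
tool_pos: [0.4626, -0.207, 0.0764]
ee_rot: [-3.141, 0.0, 0.192]
wrist_force: [-1.2, 1.2, -1.8]
width: 0.0398
finger_force: 29.9
```

```bash
python3 g.py 464 -207.5 17.2 10.9
```

```text
t 40.8 pos [ 462.6 -207.   112.7] rpy [-1.7998e+02  1.0000e-02  1.1010e+01] w 39.8 F [-1.2  1.2 -1.8]
turn 0.003  shift 0.013 0.007 0.955
```

Request:
move_arm:
  motion: [0,0,0,0.01,0.005,0.1,0,0,0,0,0,0,0.2,0,0,0,0,0,0,0.2,0,0,0,0,0,0,0.2,0,0,0,0,0,0,0.1,0,0,0,0,0,0,0.05,0,0,0,0,0,0,0.04,0,0,0,0,0,0,0.03,0,0,0,0,0,0,0,0,0,0,0,0,0,0,0,0,0,0,0,0,0,0,0]

```text
invalid input
```

```bash
python3 g.py 464 -207.5 17.2 10.9
```

```text
t 40.8 pos [ 462.6 -207.   112.7] rpy [-1.7998e+02  1.0000e-02  1.1010e+01] w 39.8 F [-1.2  1.2 -1.8]
turn 0.003  shift 0.013 0.007 0.955
```

Request:
move_arm:
  motion: [0,0,0,0.01,0.005,0.1,0,0,0,0,0,0,0.2,0,0,0,0,0,0,0.2,0,0,0,0,0,0,0.2,0,0,0,0,0,0,0.1,0,0,0,0,0,0,0.05,0,0,0,0,0,0,0.04,0,0,0,0,0,0,0.03,0,0,0,0,0,0,0,0,0,0,0,0,0,0,0]

```text
time: 41.63
tool_pos: [0.4644, -0.2088, -0.0146]
ee_rot: [3.14, -0.001, 0.19]
wrist_force: [0.8, -0.3, -2.1]
width: 0.0398
finger_force: 29.9
```

```bash
python3 g.py 464 -207.5 17.2 10.9
```

```text
t 41.63 pos [ 464.4 -208.8   21.7] rpy [ 1.7993e+02 -7.0000e-02  1.0890e+01] w 39.8 F [ 0.8 -0.3 -2.1]
turn -0.000  shift -0.002 -0.014 0.045
```

Request:
move_arm:
  motion: [0,0,0,0,-0.01,0.02,0,0,0,0,0,0,0.015,0,0,0,0,0,0,0.01,0,0,0,0,0,0,0,0,0,0,0,0,0,0,0.62,0,0,0,0,0,0,0.62,0,0,0,0,0,0,0.62,0,0,0,0,0,0,0.62,0,0,0,0,0,-0.15,0.62,0,0,0,0,0,-0.3,0.62,0,0,0,0,0,-0.3,0.62,0,0,0,0,0,-0.25,0.62]

```text
time: 42.63
tool_pos: [0.4638, -0.2076, 0.0818]
ee_rot: [3.141, -0.001, 0.19]
wrist_force: [0.9, -0.3, 0.2]
width: 0.0582
finger_force: 0.0
```

Request:
move_arm:
  motion: [0,0,0,0,0.3,0,0.62,0,0,0,0,0.3,0,0.62,0,0,0,0,0.3,0,0.62,0,0,0,0,0.3,0,0.62,0,0,0,0,0.3,0,0.62,0,0,0,0,0.3,0,0.62,0,0,0,0,0,0,0.62,0,0,0,0,0,0,0.62,0,0,0,0,0,0,0.62]

```text
time: 43.38
tool_pos: [0.4973, -0.3835, 0.0796]
ee_rot: [-3.14, 0.0, 0.19]
wrist_force: [-0.5, -0.0, -0.1]
width: 0.0582
finger_force: 0.0
```

Run:
```python
from h import *
t=robot.snapshot("top")[:,:,::-1];s=robot.snapshot("side")[:,:,::-1]
f=lambda im,x,y,w:cv2.convertScaleAbs(cv2.resize(im[y:y+110,x:x+w],None,fx=4,fy=4,interpolation=cv2.INTER_CUBIC),alpha=1.5,beta=10)
cv2.imwrite("pics/e1.png",f(t,175,170,200));cv2.imwrite("pics/e1s.png",cv2.resize(s[90:360,150:350],None,fx=2.2,fy=2.2))
```

```text
(no output)
```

View pics/e1.png

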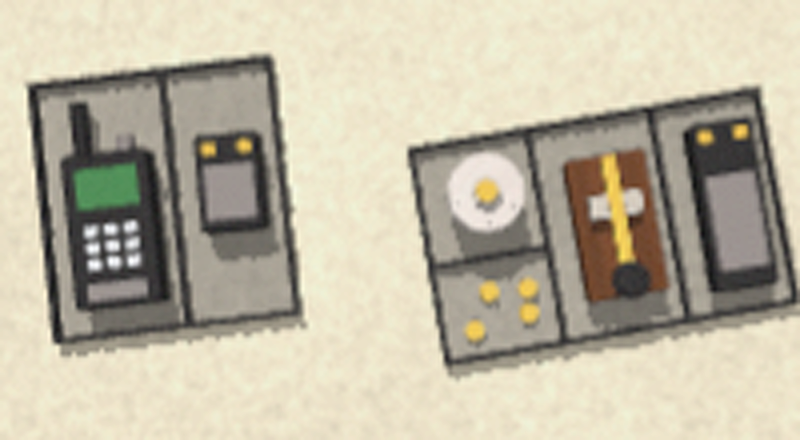

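View pics/e1s.png

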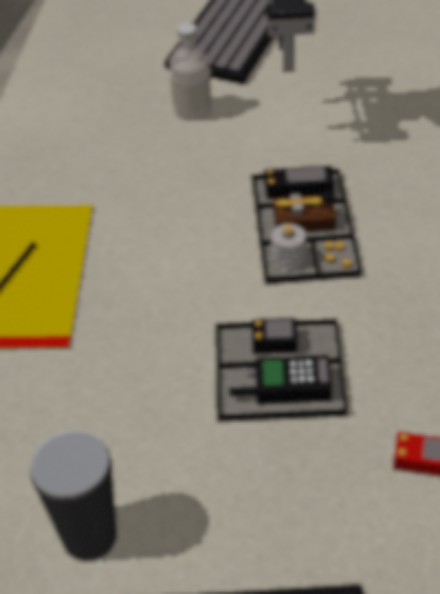

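All five items lie flat and clear of the walls in their bays (in e1: radio at 115,220; short pack 232,180; load 487,190; key 618,225; long pack 732,205). The tumbler and bottle still stand where they were.

```bash
python3 -c "
from bench import robot
print(robot.close_job())"
```

```text
the job is handed in; nothing more can be done
None
```

Both radio kits are made up and the job is handed in at about 43 s: in the last pictures all five items sit flat and inside their bays, and the tumbler and water bottle still stand where they were.

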